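# Find the push-button switch with the tired spring

## Task

Three spare push-button switches for the mixer's control box stand in the white test board, and one of them has a tired spring. Press each cap until it clicks, one after the other from the robot's left to its right, never pushing on a cap with more than 15 N; then lift out the one that clicked with clearly the least force and set it down gently, upright, in the metal reject tray. Leave the two sound switches in their recesses and everything else where it is.

Things in the scene. Friction and masses are not known exactly. Their poses are not given: they have to be found in the camera images.
- board: fixed white plastic test board, 80 (x) x 320 (y) mm, 12 mm thick, with three square recesses 42 mm wide, 5 mm deep, in a row at y = +100, 0 and -100 mm (floor 7 mm above the underside). Origin at the centre of the underside, on the table; +y end is the robot's left
- tray: fixed empty aluminium reject tray, outside 120 (x) x 140 (y) x 22 mm high, walls 4 mm, floor 4 mm thick. Origin at the centre of its underside
- recess_left (a point): centre of the floor of the board's left recess (as the robot sees it), 7 mm above the table, axes as the board's; fixed. A loose push-button switch stands there at the start, square, centred within 1 mm: grey block 40 x 40 mm, 34 mm high, 5 mm of it sunk in the recess, steel bezel (36 mm dia.) up to 39 mm, black cap on top; 200 g. The three look the same
- cap_left (a point): centre of the flat top of the left switch's cap (28 mm dia.) as it is at the start, 52 mm above its recess point; the point stays with the board. The cap is sprung and returns by itself; travel 7 mm to a hard stop. It counts as clicked from 4 mm down, held there 0.1 s
- recess_middle (a point): centre of the floor of the board's middle recess (as the robot sees it), 7 mm above the table, axes as the board's; fixed. A loose push-button switch stands there at the start, square, centred within 1 mm: grey block 40 x 40 mm, 34 mm high, 5 mm of it sunk in the recess, steel bezel (36 mm dia.) up to 39 mm, black cap on top; 200 g. The three look the same
- cap_middle (a point): same for the middle switch. As a cap goes down the resistance climbs from about 3/8 of the peak at first touch to the peak at 2 mm down, falls away (the click) to about 0.6 of the peak at 5 mm down, and is back at the peak by 6.5 mm
- recess_right (a point): centre of the floor of the board's right recess (as the robot sees it), 7 mm above the table, axes as the board's; fixed. A loose push-button switch stands there at the start, square, centred within 1 mm: grey block 40 x 40 mm, 34 mm high, 5 mm of it sunk in the recess, steel bezel (36 mm dia.) up to 39 mm, black cap on top; 200 g. The three look the same
- cap_right (a point): same for the right switch. The peak is about 8 N in a sound switch and about 4 N in the one with the tired spring; which recess holds that one changes each time and can only be felt
- nut_1: steel ring nut lying on the board between two switches, 28 mm dia., 7 mm high; bystander, leave alone. Origin at its underside
- nut_2: steel ring nut lying on the board between two switches, 28 mm dia., 7 mm high; bystander, leave alone. Origin at its underside
- screwdriver: screwdriver lying on the bench; bystander, leave alone
- beaker: steel beaker, 70 mm dia., 85 mm high; bystander, leave alone. Origin at its underside
- bottle: white plastic bottle, 56 mm dia., 120 mm high; bystander, leave alone. Origin at its underside
- foot: black rubber machine foot, 52 mm dia., 45 mm high; bystander, leave alone. Origin at its underside
- stirbar_case: clear plastic case, 90 x 60 x 25 mm; bystander, leave alone. Origin at its underside
There are look-alikes about, which are no part of the job. Of the things like the tray, leave any that is blue; of the rest the larger one is meant.

How it is judged:
On the way, in this order (a step that is already met when the one before it is completed fails the run):
1. the left switch (as the robot sees the board) is pressed past its click (cap 4 mm down or more), the other two not (((value of joint key_a above 0.004 m and value of joint each of key_b, key_c below 0.002 m and y of switch_a in the frame of board between 0.05 and 0.15 m) or (value of joint key_b above 0.004 m and value of joint each of key_a, key_c below 0.002 m and y of switch_b in the frame of board between 0.05 and 0.15 m) or (value of joint key_c above 0.004 m and value of joint each of key_a, key_b below 0.002 m and y of switch_c in the frame of board between 0.05 and 0.15 m))), for 0.1 s.
2. the middle switch (as the robot sees the board) is pressed past its click (cap 4 mm down or more), the other two not (((value of joint key_a above 0.004 m and value of joint each of key_b, key_c below 0.002 m and y of switch_a in the frame of board between -0.05 and 0.05 m) or (value of joint key_b above 0.004 m and value of joint each of key_a, key_c below 0.002 m and y of switch_b in the frame of board between -0.05 and 0.05 m) or (value of joint key_c above 0.004 m and value of joint each of key_a, key_b below 0.002 m and y of switch_c in the frame of board between -0.05 and 0.05 m))), for 0.1 s.
3. the right switch (as the robot sees the board) is pressed past its click (cap 4 mm down or more), the other two not (((value of joint key_a above 0.004 m and value of joint each of key_b, key_c below 0.002 m and y of switch_a in the frame of board between -0.15 and -0.05 m) or (value of joint key_b above 0.004 m and value of joint each of key_a, key_c below 0.002 m and y of switch_b in the frame of board between -0.15 and -0.05 m) or (value of joint key_c above 0.004 m and value of joint each of key_a, key_b below 0.002 m and y of switch_c in the frame of board between -0.15 and -0.05 m))), for 0.1 s.
At the end, for the whole second after the job is handed in: The weak-sprung switch stands upright (tilt under 0.1 rad) on the tray's floor, released and at rest; the other two stand upright, at rest, in the recesses where they began (within 6 mm); all caps are up (less than 2 mm down) (x of switch_b in the frame of tray between -0.05 and 0.05 m and y of switch_b in the frame of tray between -0.06 and 0.06 m and z of switch_b in the frame of tray between 0 and 0.012 m and linear speed of each of switch_b, switch_a, switch_c below 0.02 m/s and angle between each of switch_b, switch_a, switch_c's own z axis and vertical below 0.1 rad and x of switch_a in the frame of board between -0.006 and 0.006 m and z of switch_a in the frame of board between 0 and 0.0105 m and distance of each of switch_a, switch_c from where it was at the start of the episode below 0.006 m and x of switch_c in the frame of board between -0.006 and 0.006 m and z of switch_c in the frame of board between 0 and 0.0105 m and value of joint each of key_a, key_b, key_c below 0.002 m); the robot touches nothing.
It fails at once if a switch cap is pushed with more than 15 N (contact force between anything else and key_a above 15 N or contact force between anything else and key_b above 15 N or contact force between anything else and key_c above 15 N).
It fails at once if a bystander is moved by more than 30 mm (distance of any of nut_1, nut_2, screwdriver, beaker, bottle, foot, stirbar_case from where it was at the start of the episode above 0.03 m).
It fails at once if a switch is dropped (falls from more than about 13 mm: faster than 0.5 m/s out of the fingers) ((linear speed of switch_a above 0.5 m/s and contact force between the fingers and switch_a below 0.5 N) or (linear speed of switch_b above 0.5 m/s and contact force between the fingers and switch_b below 0.5 N) or (linear speed of switch_c above 0.5 m/s and contact force between the fingers and switch_c below 0.5 N)).
It fails at once if a switch is rammed into the tray (over 60 N) (contact force between any of switch_a, switch_b, switch_c and tray above 60 N).
It also fails if it takes over 72 s, if anything falls off the work surface, if the arm or the gripper's body presses on something with over 40 N, if the wrist force passes 120 N, or if a joint passes its speed limit or range.

## Robot

A 6-joint arm with a two-finger parallel gripper is mounted at the origin on the work surface. World frame = base frame: x ahead of the robot, y to its left, z up, the work surface at z = 0. Lengths are in m, angles in rad, forces in N, time in s.
With the tool pointing down it reaches from about 0.275 to 0.775 m from the base axis. Payload 14.6 kg.
Tool frame: the origin (TCP) lies at the very end of the fingers, on their centre line; the grasp point (between the pads) lies 19 mm behind it; z points along the fingers, y is the line along which they close (so a half turn about z gives the same grasp; the last joint's range is limited). The gripper opens to 85 mm and grips with 20 to 120 N. Pads are 22 mm wide; open, the fingers measure 114 mm over their backs; the gripper's body (76 mm by 85 mm) begins 54 mm behind the grasp point. The pads swing forward as they close: fully open they stand 13 mm farther back than shut.
Start: joints at [0.956, 0.263, -0.048, 1.259, 0, 1.415], TCP at [0.233, 0.47, 0.231] pointing down, gripper open.
Joint ranges: [-2.65, 2.65], [-0.89, 1.7], [-1.18, 1.37], [-2.13, 2.11], [-1.35, 1.29], [-3.14, 3.14]. Speed limits (rad/s): [1.89, 1.89, 2.57, 2.79, 3.14, 3.14].

## Interface

Orientations are given as a unit quaternion [w, x, y, z].
In Python, from workcell import * gives the robot as it stands.
- The arm moves only by the tool send_rows, never from a script. Its argument "steps" is a list of rows, each an object of numbers: "x", "y", "z": the shift along the tool's x, y, z in mm; "ax", "ay", "az": the turn, a rotation vector about the tool's x, y, z in degrees; "jaw": the opening, from -1 (shut) to 1 (fully open). In form: [{"x": .., "y": .., "z": .., "ax": .., "ay": .., "az": .., "jaw": ..}, ...]. A call has 1 to 5 rows; each row shifts and turns the commanded pose from where the row before left it, along the tool's axes as they then stand; what a row does not reach is not made up. A row lasts 1/10 s, in which the tool goes at most 50 mm and 8.59 degrees, less where a joint would pass 70% of its speed; a pose out of reach is approached as far as the arm can. A call is refused whole if a number of a shift passes 50 or a number of a turn 8.59, either way. A call with a gripper value outside its range is refused whole. The fingers move at their own pace and stop on an object; "squeeze" is the grip in N (left out, the last holds). Time passes only in rows, so rows that do not move let the fingers close. It gives the time, the measured TCP pose, the force, the opening and the grip force at its end, in the units of the state.
- read_state(): the state, without advancing time (a new reading comes with each control period).
- grab_frame(name): name is "scene" or "top"; returns a dict with "pixels" (384x512x3 uint8, blue, green, red), "mtx" (3x3 intrinsics, pixels), "rvec" (rotation vector, rad) and "tvec" (3), from world to camera coordinates, as OpenCV has them. Camera axes: x right, y down, z forward; pixel columns grow to the right and rows downward; lengths in m; the calibration is good to about 2 mm. A picture is of the moment at which its call begins. There is no depth.
- sign_off(): hands the job in; it is judged then, once.
The state is a dict: "clock": time; "joints": joint angles; "qd": joint speeds; "joint_torque": joint torques, N m; "tcp_pos": TCP position; "tcp_rot": TCP orientation; "force": force on the tool from outside, world axes, zero at the start; "moment": the same for the moment, N m; "gripper_width": opening from 0.0 (shut) to 1.0 (fully open); "finger_force": force on a finger pad.
Only numpy, scipy, OpenCV 4.12 (cv2) and the standard library are available. Lean on these libraries where they do the work, as an engineer would, in place of code of your own. Each camera call takes 0.05 s, during which the arm holds its last target. There are 200 camera calls.

## Working session

There is one attempt and no reset: what is moved stays moved. The work goes in short steps, Python scripts to look and compute and a tool call to move; the robot and the scene stay as the last step left them, time stands still between calls to the robot, and variables do not carry over. Pictures are saved under pics/ and viewed, at most 10 in all, crops included, and the job is handed in when it is done.

Besides the shell and the picture viewer there is one more tool, called after "Call:" as name(argument=value, ...) on one line, values as JSON. send_rows: Moves the arm, as the interface text tells. Its arguments: {"type":"object","properties":{"steps":{"type":"array","items":{"type":"object","properties":{"x":{"type":"number"},"y":{"type":"number"},"z":{"type":"number"},"ax":{"type":"number"},"ay":{"type":"number"},"az":{"type":"number"},"jaw":{"type":"number"}}}},"squeeze":{"type":"number"}},"required":["steps"]}

```bash
mkdir -p pics
cat > h.py <<'E'
from workcell import *
import numpy as np, cv2
def cam(n):
    f=grab_frame(n); f={k:np.asarray(v) for k,v in f.items()}; return f
def ray(f,u,v,z):
    R,_=cv2.Rodrigues(f['rvec'].astype(float)); t=f['tvec'].astype(float).reshape(3)
    p=cv2.undistortPoints(np.array([[[u,v]]],float),f['mtx'].astype(float),None)[0,0]
    d=R.T@np.array([p[0],p[1],1]); c=-R.T@t
    return c+d*(z-c[2])/d[2]
def proj(f,P):
    return cv2.projectPoints(np.array(P,float).reshape(-1,1,3),f['rvec'].astype(float),f['tvec'].astype(float),f['mtx'].astype(float),None)[0].reshape(-1,2)
E
python3 - <<'E'
from h import *
a=cam('scene');b=cam('top')
np.savez('f0.npz',**{'s_'+k:v for k,v in a.items()},**{'t_'+k:v for k,v in b.items()})
cv2.imwrite('pics/s0.png',cv2.resize(a['pixels'],(800,600)));cv2.imwrite('pics/t0.png',cv2.resize(b['pixels'],(800,600)))
s=read_state();print(s)
E
```

```text
{'clock': 0.1, 'joints': array([ 9.55729640e-01,  2.63490841e-01, -4.88676227e-02,  1.25943173e+00,
        1.81452122e-07,  1.41551609e+00]), 'qd': array([ 0.00138944, -0.00202912,  0.00155129,  0.00029947,  0.00019059,
        0.00224982]), 'joint_torque': array([ 1.48063515e-03, -6.38575959e+01,  3.85063004e+01,  1.00275013e-02,
       -2.93262137e-04,  5.23625806e-05]), 'tcp_pos': array([0.23281747, 0.47026709, 0.23086718]), 'tcp_rot': array([-1.86792029e-04,  2.27873531e-01,  9.73690611e-01, -4.60491086e-04]), 'force': array([-0.38942224,  0.02778494,  0.03502824]), 'moment': array([ 0.01923568,  0.05015351, -0.02133265]), 'finger_force': 0.0, 'gripper_width': 1.0028879037648641}
```

View pics/s0.png

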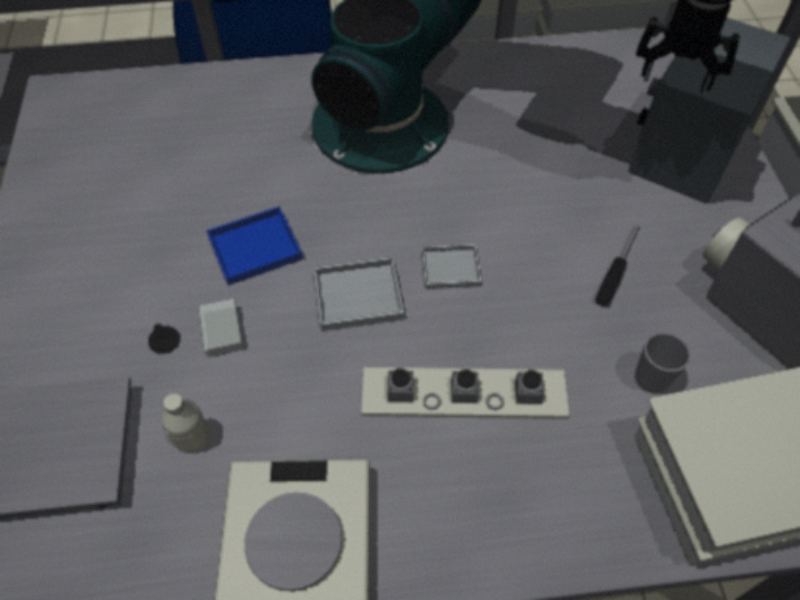

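View pics/t0.png

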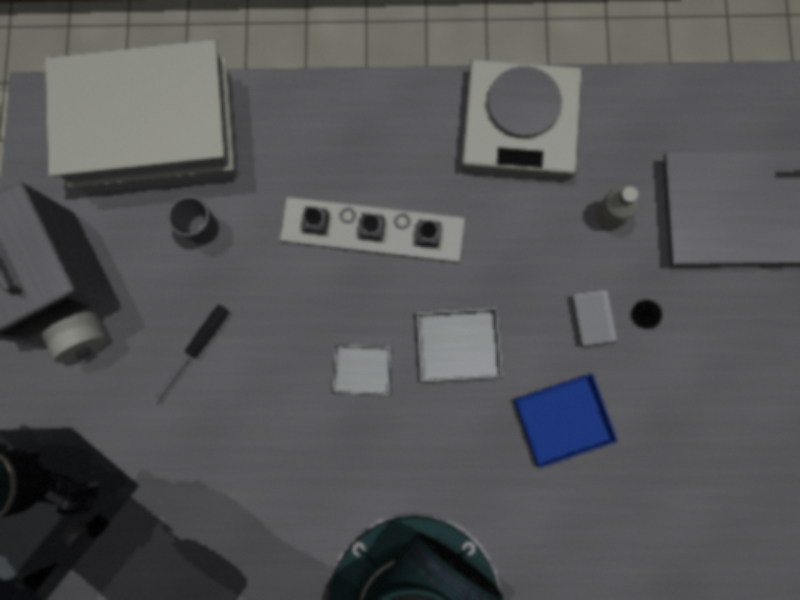

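The scene view looks toward the robot and the top view has the robot at the bottom, so its left is the image's left. In the top view at 800x600, the board is at (372,230), the caps at (314,216), (371,224) and (428,230), and the nuts at (347,215) and (402,221).

Tray candidates in the top view:
- **Blue (565,420):** excluded by colour.
- **Small grey (362,370):** excluded by size.
- **Large grey (458,345):** this is the one meant, being the larger of the two that aren't blue.

Next I measure.

```bash
cat > m.py <<'E'
from h import *
d=np.load('f0.npz')
k=800/512
C={'s':{'board':(465,410),'tray':(360,293),'small':(452,265),'caps':[(531,378),(465,378),(400,378)]},
   't':{'board':(395,245),'tray':(458,345),'small':(362,370),'caps':[(314,216),(371,224),(428,230)]}}
F={}
for c in 'st':
    f={q[2:]:d[q] for q in d.files if q[0]==c}; F[c]=f
    g=cv2.cvtColor(f['pixels'],cv2.COLOR_BGR2GRAY)
    R,_=cv2.Rodrigues(f['rvec']);print(c,'cam',-R.T@f['tvec'].reshape(3))
    hsv=cv2.cvtColor(f['pixels'],cv2.COLOR_BGR2HSV)
    for n,z,th in (('board',.012,150),('tray',.004,None),('small',.004,None)):
        u,v=[q/k for q in C[c][n]]
        if th is None: th=int(g[int(v),int(u)])-25
        m=(g>th).astype(np.uint8)
        _,l,st,ct=cv2.connectedComponentsWithStats(m)
        i=l[int(v),int(u)]
        mm=(l==i).astype(np.uint8)
        cs=max(cv2.findContours(mm,cv2.RETR_EXTERNAL,cv2.CHAIN_APPROX_NONE)[0],key=cv2.contourArea)
        P=np.array([ray(f,*p[0],z)[:2] for p in cs],np.float32)*1000
        r=cv2.minAreaRect(P); print(c,n,'th',th,'lab',i,'rect',np.round(r[0],1),np.round(r[1],1),round(r[2],2))
    for p in C[c]['caps']:
        u,v=[int(q/k) for q in p]
        w=g[v-9:v+10,u-9:u+10]
        m=(w<45).astype(np.uint8)
        _,l,st,ct=cv2.connectedComponentsWithStats(m)
        i=1+np.argmax(st[1:,4]); x=ct[i]+[u-9,v-9]
        print(c,'cap px',np.round(x,1),'area',st[i,4],st[i,2:4],np.round(1000*ray(f,*x,.057),1),'min',w.min())
import sys
E
python3 m.py
python3 - <<'E'
from h import *
d=np.load('f0.npz')
a=cv2.resize(d['t_pixels'][115:260,170:330],(640,580),interpolation=cv2.INTER_CUBIC)
cv2.imwrite('pics/crop1.png',a)
E
```

```text
s cam [ 1.17027359 -0.09293634  1.06043602]
s board th 150 lab 46 rect [633.4  68.6] [318.3  78.3] 82.33
s tray th 107 lab 182 rect [443.2 -54.3] [1093.3 1237.3] 9.94
s small th 106 lab 59 rect [390.7 -63.6] [1162.4 1276.5] 6.81
s cap px [339.9 242.7] area 91 [11 10] [650.4 166.2  57. ] min 30
s cap px [298.  242.2] area 86 [11 10] [637.4  68.1  57. ] min 28
s cap px [256.1 241.6] area 85 [11 10] [624.1 -30.4  57. ] min 30
t cam [ 0.30525865 -0.01515685  1.19386517]
t board th 150 lab 0 rect [539.1  31.4] [1495.5 1070.4] 88.99
t tray th 122 lab 10 rect [424.  -80.3] [107.4 125.9] 2.85
t small th 116 lab 18 rect [383.7  85.5] [89.  75.4] 89.38
t cap px [200.1 138.1] area 76 [10 10] [644.9 165.8  57. ] min 18
t cap px [236.6 142.5] area 82 [10 10] [631.6  68.1  57. ] min 23
t cap px [273.6 146.7] area 80 [10 10] [618.6 -30.6  57. ] min 18
```

View pics/crop1.png

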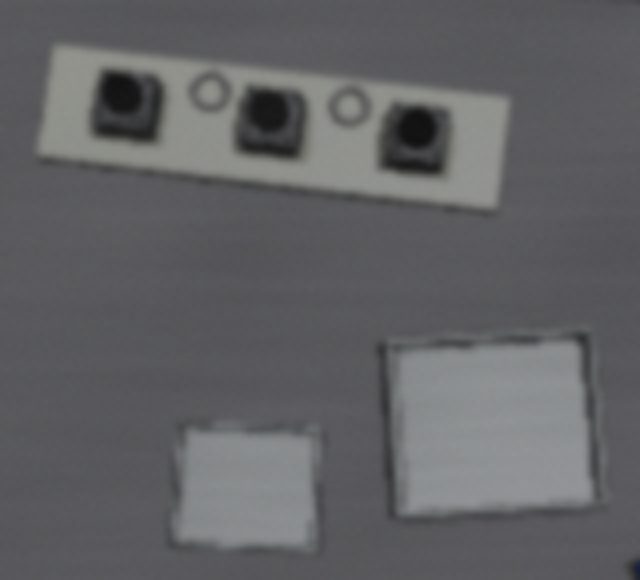

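The crop shows the large aluminium tray at crop (492,425) and the small one at (248,487). The large one measures 107 x 126 mm inside, against 112 x 132 mm nominal, so it is the tray. The caps sit 98–99 mm apart along the board, which has a yaw of about -7.6°. First I shut the jaw and turn the tool so that its y lies along the board's x.

Call:
send_rows(steps=[{"az": 8.5, "jaw": -1}, {"az": 8.5, "jaw": -1}, {"az": 8.5, "jaw": -1}, {"az": 8.5, "jaw": -1}, {"az": 8.5, "jaw": -1}], squeeze=30)

```text
validation failed for argument at $.st...
```

Call:
send_rows(steps=[{"az": 5.7, "jaw": -1}, {"az": 5.7, "jaw": -1}, {"az": 5.7, "jaw": -1}, {"az": 5.7, "jaw": -1}, {"az": 5.7, "jaw": -1}])

```text
validation failed for argument at $.st...
```

```bash
cat >> h.py <<'E'
from scipy.spatial.transform import Rotation as Ro
def go(x,y,z,yaw=None):
    s=read_state(); q=s['tcp_rot']; R=Ro.from_quat([q[1],q[2],q[3],q[0]]).as_matrix()
    d=R.T@(np.array([x,y,z])-np.array(s['tcp_pos']))*1000
    print('t',s['clock'],'tcp',np.round(np.array(s['tcp_pos'])*1000,1),'F',np.round(s['force'],2),'w',round(s['gripper_width'],3),'ff',round(s['finger_force'],1))
    print('tool y yaw',round(np.degrees(np.arctan2(R[1,1],R[0,1])),2),'tilt',np.round(R[:,2],3),'delta tool mm',np.round(d,1), 'J',np.round(s['joints'],2))
E
python3 -c "
from h import *
go(.6472,.1668,.2)"
```

```text
t 0.1 tcp [232.8 470.3 230.9] F [-0.39  0.03  0.04] w 1.003 ff 0.0
tool y yaw 63.66 tilt [-0.001 -0.001 -1.   ] delta tool mm [-506.   -88.    30.9] J [ 0.96  0.26 -0.05  1.26  0.    1.42]
```

Call:
send_rows(steps=[{"x": 0, "y": 0, "z": 0, "ax": 0, "ay": 0, "az": 8.5, "jaw": -1}, {"x": 0, "y": 0, "z": 0, "ax": 0, "ay": 0, "az": 8.5, "jaw": -1}, {"x": 0, "y": 0, "z": 0, "ax": 0, "ay": 0, "az": 8.5, "jaw": -1}, {"x": 0, "y": 0, "z": 0, "ax": 0, "ay": 0, "az": 8.5, "jaw": -1}, {"x": 0, "y": 0, "z": 0, "ax": 0, "ay": 0, "az": 8.5, "jaw": -1}], squeeze=30)

```text
clock: 0.6
tcp_pos: [0.2329, 0.4703, 0.231]
tcp_rot: [-0.0, 0.568, 0.823, -0.0]
force: [-0.5, -0.2, 0.6]
gripper_width: 0.147
finger_force: 0.0
```

Call:
send_rows(steps=[{"x": 0, "y": 0, "z": 0, "ax": 0, "ay": 0, "az": 5.7, "jaw": -1}, {"x": 0, "y": 0, "z": 0, "ax": 0, "ay": 0, "az": 5.7, "jaw": -1}, {"x": 0, "y": 0, "z": 0, "ax": 0, "ay": 0, "az": 5.7, "jaw": -1}, {"x": 0, "y": 0, "z": 0, "ax": 0, "ay": 0, "az": 5.7, "jaw": -1}, {"x": 0, "y": 0, "z": 0, "ax": 0, "ay": 0, "az": 5.7, "jaw": -1}])

```text
clock: 1.1
tcp_pos: [0.2329, 0.4703, 0.231]
tcp_rot: [0.0, 0.752, 0.659, -0.0]
force: [1.0, 0.6, 0.1]
gripper_width: 0.003
finger_force: 0.0
```

```bash
python3 -c "
from h import *
go(.6472,.1668,.2)"
```

```text
t 1.1 tcp [232.9 470.3 231. ] F [0.97 0.62 0.08] w 0.003 ff 0.0
tool y yaw -7.58 tilt [-0.    -0.001 -1.   ] delta tool mm [-246.2  450.7   31. ] J [ 0.96  0.26 -0.05  1.26  0.    2.66]
```

Call:
send_rows(steps=[{"x": -16.4, "y": 30, "z": 0, "ax": 0, "ay": 0, "az": 0, "jaw": -1}, {"x": -16.4, "y": 30, "z": 0, "ax": 0, "ay": 0, "az": 0, "jaw": -1}, {"x": -16.4, "y": 30, "z": 0, "ax": 0, "ay": 0, "az": 0, "jaw": -1}, {"x": -16.4, "y": 30, "z": 0, "ax": 0, "ay": 0, "az": 0, "jaw": -1}, {"x": -16.4, "y": 30, "z": 0, "ax": 0, "ay": 0, "az": 0, "jaw": -1}])

```text
clock: 1.6
tcp_pos: [0.3721, 0.369, 0.2311]
tcp_rot: [-0.0, 0.751, 0.66, -0.0]
force: [0.4, 0.0, 0.5]
gripper_width: -0.002
finger_force: 0.0
```

Call:
send_rows(steps=[{"x": -16.4, "y": 30, "z": 0, "ax": 0, "ay": 0, "az": 0, "jaw": -1}, {"x": -16.4, "y": 30, "z": 0, "ax": 0, "ay": 0, "az": 0, "jaw": -1}, {"x": -16.4, "y": 30, "z": 0, "ax": 0, "ay": 0, "az": 0, "jaw": -1}, {"x": -16.4, "y": 30, "z": 0, "ax": 0, "ay": 0, "az": 0, "jaw": -1}, {"x": -16.4, "y": 30, "z": 0, "ax": 0, "ay": 0, "az": 0, "jaw": -1}])

```text
clock: 2.1
tcp_pos: [0.5105, 0.2684, 0.231]
tcp_rot: [-0.0, 0.751, 0.66, -0.0]
force: [-0.2, 0.6, -1.2]
gripper_width: 0.002
finger_force: 0.0
```

Call:
send_rows(steps=[{"x": -16.4, "y": 30, "z": 0, "ax": 0, "ay": 0, "az": 0, "jaw": -1}, {"x": -16.4, "y": 30, "z": 20, "ax": 0, "ay": 0, "az": 0, "jaw": -1}, {"x": -16.4, "y": 30, "z": 30, "ax": 0, "ay": 0, "az": 0, "jaw": -1}, {"x": -16.4, "y": 30, "z": 30, "ax": 0, "ay": 0, "az": 0, "jaw": -1}, {"x": -16.4, "y": 30, "z": 30, "ax": 0, "ay": 0, "az": 0, "jaw": -1}])

```text
clock: 2.6
tcp_pos: [0.6487, 0.168, 0.1198]
tcp_rot: [-0.0, 0.751, 0.66, -0.0]
force: [0.2, 0.8, -0.2]
gripper_width: 0.001
finger_force: 0.0
```

```bash
python3 -c "
from h import *
go(.6472,.1668,.07)"
```

```text
t 2.6 tcp [648.7 168.  119.8] F [ 0.22  0.76 -0.2 ] w 0.001 ff 0.0
tool y yaw -7.35 tilt [-0. -0. -1.] delta tool mm [-1.3 -1.3 49.8] J [0.13 0.56 0.13 1.14 0.   1.83]
```

Call:
send_rows(steps=[{"x": -1, "y": -1, "z": 20, "ax": 0, "ay": 0, "az": 0, "jaw": -1}, {"x": 0, "y": 0, "z": 20, "ax": 0, "ay": 0, "az": 0, "jaw": -1}, {"x": 0, "y": 0, "z": 10, "ax": 0, "ay": 0, "az": 0, "jaw": -1}, {"x": 0, "y": 0, "z": 5, "ax": 0, "ay": 0, "az": 0, "jaw": -1}, {"x": 0, "y": 0, "z": 0, "ax": 0, "ay": 0, "az": 0, "jaw": -1}])

```text
clock: 3.1
tcp_pos: [0.6466, 0.1683, 0.0663]
tcp_rot: [-0.0, 0.751, 0.66, -0.0]
force: [-0.0, 0.7, 0.3]
gripper_width: -0.002
finger_force: 0.0
```

```bash
python3 -c "
from h import *
go(.6472,.1668,.059)
f=cam('scene');P=proj(f,[[.6472,.1668,.059]]);print(P)
u,v=P[0].astype(int);cv2.imwrite('pics/c2.png',cv2.resize(f['pixels'][v-40:v+30,u-70:u+30],(700,490),interpolation=cv2.INTER_CUBIC))"
```

```text
t 3.1 tcp [646.6 168.3  66.3] F [-0.04  0.72  0.27] w -0.002 ff 0.0
tool y yaw -7.33 tilt [-0. -0. -1.] delta tool mm [-1.4  0.8  7.3] J [ 0.13  0.59  0.03  1.01 -0.    1.83]
[[339.93524975 241.08107236]]
```

View pics/c2.png

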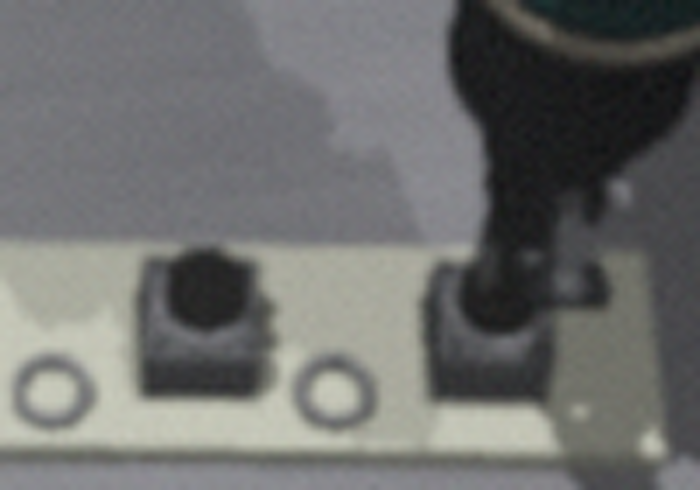

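The picture shows the shut fingertips directly above the left cap, at crop (495,290). I go down in small steps and read the force.

Call:
send_rows(steps=[{"x": -1, "y": 0.5, "z": 3, "ax": 0, "ay": 0, "az": 0, "jaw": -1}, {"x": 0, "y": 0, "z": 2, "ax": 0, "ay": 0, "az": 0, "jaw": -1}, {"x": 0, "y": 0, "z": 0, "ax": 0, "ay": 0, "az": 0, "jaw": -1}])

```text
clock: 3.45
tcp_pos: [0.6471, 0.167, 0.0613]
tcp_rot: [0.0, 0.751, 0.66, 0.0]
force: [0.9, -0.1, 0.2]
gripper_width: 0.002
finger_force: 0.0
```

Call:
send_rows(steps=[{"x": 0, "y": 0, "z": 1, "ax": 0, "ay": 0, "az": 0, "jaw": -1}, {"x": 0, "y": 0, "z": 0, "ax": 0, "ay": 0, "az": 0, "jaw": -1}])

```text
clock: 3.65
tcp_pos: [0.6471, 0.1671, 0.0603]
tcp_rot: [0.0, 0.751, 0.66, 0.0]
force: [-0.4, 0.2, 0.4]
gripper_width: 0.003
finger_force: 0.0
```

Call:
send_rows(steps=[{"x": 0, "y": 0, "z": 1, "ax": 0, "ay": 0, "az": 0, "jaw": -1}, {"x": 0, "y": 0, "z": 0, "ax": 0, "ay": 0, "az": 0, "jaw": -1}])

```text
clock: 3.85
tcp_pos: [0.647, 0.167, 0.0592]
tcp_rot: [-0.0, 0.751, 0.66, -0.0]
force: [0.4, 0.3, 0.0]
gripper_width: -0.0
finger_force: 0.0
```

Call:
send_rows(steps=[{"x": 0, "y": 0, "z": 1, "ax": 0, "ay": 0, "az": 0, "jaw": -1}, {"x": 0, "y": 0, "z": 0, "ax": 0, "ay": 0, "az": 0, "jaw": -1}])

```text
clock: 4.05
tcp_pos: [0.6471, 0.1671, 0.0585]
tcp_rot: [0.0, 0.751, 0.66, 0.0]
force: [-1.2, 0.2, 4.0]
gripper_width: -0.003
finger_force: 2.3
```

Call:
send_rows(steps=[{"x": 0, "y": 0, "z": 1, "ax": 0, "ay": 0, "az": 0, "jaw": -1}, {"x": 0, "y": 0, "z": 0, "ax": 0, "ay": 0, "az": 0, "jaw": -1}])

```text
clock: 4.25
tcp_pos: [0.6472, 0.1671, 0.0576]
tcp_rot: [0.0, 0.751, 0.66, 0.0]
force: [-1.8, -0.2, 6.5]
gripper_width: -0.001
finger_force: 3.5
```

Call:
send_rows(steps=[{"x": 0, "y": 0, "z": 0.5, "ax": 0, "ay": 0, "az": 0, "jaw": -1}, {"x": 0, "y": 0, "z": 0, "ax": 0, "ay": 0, "az": 0, "jaw": -1}])

```text
clock: 4.45
tcp_pos: [0.6472, 0.1671, 0.0573]
tcp_rot: [0.0, 0.751, 0.66, 0.0]
force: [-2.6, -0.2, 7.7]
gripper_width: -0.0
finger_force: 3.8
```

Call:
send_rows(steps=[{"x": 0, "y": 0, "z": 0.5, "ax": 0, "ay": 0, "az": 0, "jaw": -1}, {"x": 0, "y": 0, "z": 0, "ax": 0, "ay": 0, "az": 0, "jaw": -1}])

```text
clock: 4.65
tcp_pos: [0.6472, 0.1671, 0.0568]
tcp_rot: [0.0, 0.751, 0.66, 0.0]
force: [-1.8, -0.3, 7.8]
gripper_width: 0.0
finger_force: 3.9
```

Call:
send_rows(steps=[{"x": 0, "y": 0, "z": 1, "ax": 0, "ay": 0, "az": 0, "jaw": -1}, {"x": 0, "y": 0, "z": 0, "ax": 0, "ay": 0, "az": 0, "jaw": -1}])

```text
clock: 4.85
tcp_pos: [0.6472, 0.1671, 0.0557]
tcp_rot: [0.0, 0.751, 0.66, 0.0]
force: [-1.8, -0.0, 6.8]
gripper_width: 0.0
finger_force: 3.1
```

Call:
send_rows(steps=[{"x": 0, "y": 0, "z": 1.3, "ax": 0, "ay": 0, "az": 0, "jaw": -1}, {"x": 0, "y": 0, "z": 0, "ax": 0, "ay": 0, "az": 0, "jaw": -1}, {"x": 0, "y": 0, "z": 0, "ax": 0, "ay": 0, "az": 0, "jaw": -1}])

```text
clock: 5.15
tcp_pos: [0.6471, 0.1671, 0.0541]
tcp_rot: [0.0, 0.751, 0.66, 0.0]
force: [-1.3, 0.6, 5.0]
gripper_width: 0.002
finger_force: 2.2
```

Call:
send_rows(steps=[{"x": 0, "y": 0, "z": 0, "ax": 0, "ay": 0, "az": 0, "jaw": -1}, {"x": 0, "y": 0, "z": 0, "ax": 0, "ay": 0, "az": 0, "jaw": -1}])

```text
clock: 5.35
tcp_pos: [0.6471, 0.1671, 0.054]
tcp_rot: [0.0, 0.751, 0.66, 0.0]
force: [-1.2, -0.6, 4.9]
gripper_width: -0.0
finger_force: 2.2
```

Call:
send_rows(steps=[{"x": 0, "y": 0, "z": -3, "ax": 0, "ay": 0, "az": 0, "jaw": -1}, {"x": 0, "y": 0, "z": -5, "ax": 0, "ay": 0, "az": 0, "jaw": -1}, {"x": 0, "y": 0, "z": -10, "ax": 0, "ay": 0, "az": 0, "jaw": -1}, {"x": 0, "y": 0, "z": -15, "ax": 0, "ay": 0, "az": 0, "jaw": -1}, {"x": 0, "y": 0, "z": 0, "ax": 0, "ay": 0, "az": 0, "jaw": -1}])

```text
clock: 5.85
tcp_pos: [0.6481, 0.1672, 0.089]
tcp_rot: [0.001, 0.751, 0.66, 0.001]
force: [-0.2, 0.4, 0.4]
gripper_width: 0.002
finger_force: 0.0
```

```bash
python3 -c "
from h import *
go(.634,.0683,.0625)"
```

```text
t 5.85 tcp [648.1 167.2  89. ] F [-0.15  0.38  0.43] w 0.002 ff 0.0
tool y yaw -7.34 tilt [ 0.003  0.    -1.   ] delta tool mm [-99.9  -1.4  26.5] J [0.13 0.57 0.07 1.06 0.   1.83]
```

The left switch peaked at about 7.8 N and was held 5 mm down, so it's sound. The middle one is next.

Call:
send_rows(steps=[{"x": -25, "y": 0, "z": 0, "ax": 0, "ay": 0, "az": 0, "jaw": -1}, {"x": -25, "y": 0, "z": 0, "ax": 0, "ay": 0, "az": 0, "jaw": -1}, {"x": -25, "y": 0, "z": 0, "ax": 0, "ay": 0, "az": 0, "jaw": -1}, {"x": -25, "y": 0, "z": 0, "ax": 0, "ay": 0, "az": 0, "jaw": -1}, {"x": 0, "y": -0.5, "z": 10, "ax": 0, "ay": 0, "az": 0, "jaw": -1}])

```text
clock: 6.35
tcp_pos: [0.6342, 0.0655, 0.0775]
tcp_rot: [0.001, 0.752, 0.659, 0.0]
force: [0.1, 0.6, 0.5]
gripper_width: -0.002
finger_force: 0.0
```

Call:
send_rows(steps=[{"x": 0, "y": 0, "z": 10, "ax": 0, "ay": 0, "az": 0, "jaw": -1}, {"x": 0, "y": 0, "z": 4, "ax": 0, "ay": 0, "az": 0, "jaw": -1}, {"x": 0, "y": 0, "z": 0, "ax": 0, "ay": 0, "az": 0, "jaw": -1}])

```text
clock: 6.65
tcp_pos: [0.6333, 0.0688, 0.0619]
tcp_rot: [-0.001, 0.751, 0.661, -0.001]
force: [-0.6, -0.1, -0.1]
gripper_width: -0.003
finger_force: 0.0
```

```bash
python3 -c "
from h import *
go(.634,.0683,.059)"
```

```text
t 6.65 tcp [633.3  68.8  61.9] F [-0.62 -0.12 -0.08] w -0.003 ff 0.0
tool y yaw -7.29 tilt [-0.002  0.    -1.   ] delta tool mm [-0.4  0.8  2.9] J [-0.02  0.54 -0.07  0.96  0.    1.68]
```

Call:
send_rows(steps=[{"x": 0, "y": 0.5, "z": 1.5, "ax": 0, "ay": 0, "az": 0, "jaw": -1}, {"x": 0, "y": 0, "z": 1, "ax": 0, "ay": 0, "az": 0, "jaw": -1}, {"x": 0, "y": 0, "z": 0, "ax": 0, "ay": 0, "az": 0, "jaw": -1}])

```text
clock: 6.95
tcp_pos: [0.6344, 0.0681, 0.0605]
tcp_rot: [0.0, 0.751, 0.66, 0.0]
force: [-0.3, -0.4, 0.1]
gripper_width: -0.004
finger_force: 0.0
```

Call:
send_rows(steps=[{"x": 0, "y": 0, "z": 1, "ax": 0, "ay": 0, "az": 0, "jaw": -1}, {"x": 0, "y": 0, "z": 0, "ax": 0, "ay": 0, "az": 0, "jaw": -1}])

```text
clock: 7.15
tcp_pos: [0.6343, 0.0679, 0.0595]
tcp_rot: [0.0, 0.751, 0.66, 0.0]
force: [-0.3, 0.7, 1.0]
gripper_width: -0.002
finger_force: 0.0
```

Call:
send_rows(steps=[{"x": 0, "y": 0, "z": 1, "ax": 0, "ay": 0, "az": 0, "jaw": -1}, {"x": 0, "y": 0, "z": 0, "ax": 0, "ay": 0, "az": 0, "jaw": -1}])

```text
clock: 7.35
tcp_pos: [0.6344, 0.0679, 0.0585]
tcp_rot: [0.0, 0.751, 0.66, 0.0]
force: [-0.1, 0.5, 2.3]
gripper_width: 0.002
finger_force: 1.1
```

Call:
send_rows(steps=[{"x": 0, "y": 0, "z": 0.5, "ax": 0, "ay": 0, "az": 0, "jaw": -1}, {"x": 0, "y": 0, "z": 0, "ax": 0, "ay": 0, "az": 0, "jaw": -1}])

```text
clock: 7.55
tcp_pos: [0.6344, 0.0679, 0.0581]
tcp_rot: [0.0, 0.751, 0.66, 0.0]
force: [-1.1, 0.0, 3.4]
gripper_width: -0.003
finger_force: 1.5
```

Call:
send_rows(steps=[{"x": 0, "y": 0, "z": 0.8, "ax": 0, "ay": 0, "az": 0, "jaw": -1}, {"x": 0, "y": 0, "z": 0, "ax": 0, "ay": 0, "az": 0, "jaw": -1}])

```text
clock: 7.75
tcp_pos: [0.6344, 0.0679, 0.0572]
tcp_rot: [0.0, 0.751, 0.66, 0.0]
force: [-0.3, -0.1, 2.6]
gripper_width: 0.0
finger_force: 1.9
```

Call:
send_rows(steps=[{"x": 0, "y": 0, "z": 0.5, "ax": 0, "ay": 0, "az": 0, "jaw": -1}, {"x": 0, "y": 0, "z": 0, "ax": 0, "ay": 0, "az": 0, "jaw": -1}])

```text
clock: 7.95
tcp_pos: [0.6344, 0.0679, 0.0567]
tcp_rot: [0.0, 0.751, 0.66, 0.0]
force: [-0.7, 0.4, 3.4]
gripper_width: 0.0
finger_force: 2.0
```

Call:
send_rows(steps=[{"x": 0, "y": 0, "z": 1, "ax": 0, "ay": 0, "az": 0, "jaw": -1}, {"x": 0, "y": 0, "z": 0, "ax": 0, "ay": 0, "az": 0, "jaw": -1}])

```text
clock: 8.15
tcp_pos: [0.6344, 0.0679, 0.0556]
tcp_rot: [0.0, 0.751, 0.66, 0.0]
force: [0.3, -0.1, 3.1]
gripper_width: -0.002
finger_force: 1.5
```

Call:
send_rows(steps=[{"x": 0, "y": 0, "z": 1.5, "ax": 0, "ay": 0, "az": 0, "jaw": -1}, {"x": 0, "y": 0, "z": 0, "ax": 0, "ay": 0, "az": 0, "jaw": -1}, {"x": 0, "y": 0, "z": 0, "ax": 0, "ay": 0, "az": 0, "jaw": -1}, {"x": 0, "y": 0, "z": 0, "ax": 0, "ay": 0, "az": 0, "jaw": -1}])

```text
clock: 8.55
tcp_pos: [0.6344, 0.0679, 0.0542]
tcp_rot: [0.0, 0.751, 0.66, 0.0]
force: [0.8, 0.4, 1.9]
gripper_width: -0.003
finger_force: 1.1
```

The middle switch peaked at about 4 N, so it's the weak one. The right one is next.

Call:
send_rows(steps=[{"x": 0, "y": 0, "z": -3, "ax": 0, "ay": 0, "az": 0, "jaw": -1}, {"x": 0, "y": 0, "z": -5, "ax": 0, "ay": 0, "az": 0, "jaw": -1}, {"x": 0, "y": 0, "z": -10, "ax": 0, "ay": 0, "az": 0, "jaw": -1}, {"x": 0, "y": 0, "z": -10, "ax": 0, "ay": 0, "az": 0, "jaw": -1}, {"x": -10, "y": 0, "z": 0, "ax": 0, "ay": 0, "az": 0, "jaw": -1}])

```text
clock: 9.05
tcp_pos: [0.6338, 0.0583, 0.084]
tcp_rot: [0.001, 0.751, 0.661, 0.001]
force: [0.7, -0.9, 0.0]
gripper_width: -0.001
finger_force: 0.0
```

Call:
send_rows(steps=[{"x": -25, "y": 0, "z": 0, "ax": 0, "ay": 0, "az": 0, "jaw": -1}, {"x": -25, "y": 0, "z": 0, "ax": 0, "ay": 0, "az": 0, "jaw": -1}, {"x": -25, "y": 0, "z": 0, "ax": 0, "ay": 0, "az": 0, "jaw": -1}, {"x": -14, "y": 0, "z": 0, "ax": 0, "ay": 0, "az": 0, "jaw": -1}, {"x": 0, "y": 0, "z": 10, "ax": 0, "ay": 0, "az": 0, "jaw": -1}])

```text
clock: 9.55
tcp_pos: [0.6221, -0.0323, 0.0729]
tcp_rot: [0.001, 0.752, 0.66, 0.001]
force: [0.2, 0.5, 0.8]
gripper_width: 0.0
finger_force: 0.0
```

Call:
send_rows(steps=[{"x": 0, "y": 0, "z": 7, "ax": 0, "ay": 0, "az": 0, "jaw": -1}, {"x": 0, "y": 0, "z": 3, "ax": 0, "ay": 0, "az": 0, "jaw": -1}, {"x": 0, "y": 0, "z": 0, "ax": 0, "ay": 0, "az": 0, "jaw": -1}])

```text
clock: 9.85
tcp_pos: [0.6213, -0.0295, 0.0614]
tcp_rot: [-0.001, 0.751, 0.661, -0.0]
force: [-0.3, 1.3, 0.5]
gripper_width: -0.002
finger_force: 0.0
```

```bash
python3 -c "
from h import *
go(.6208,-.0305,.059)"
```

```text
t 9.85 tcp [621.3 -29.5  61.4] F [-0.32  1.26  0.47] w -0.002 ff 0.0
tool y yaw -7.29 tilt [-0.001  0.    -1.   ] delta tool mm [-1.1 -0.4  2.4] J [-0.18  0.52 -0.11  0.94  0.    1.52]
```

Call:
send_rows(steps=[{"x": 0, "y": 0, "z": 1.5, "ax": 0, "ay": 0, "az": 0, "jaw": -1}, {"x": 0, "y": 0, "z": 0, "ax": 0, "ay": 0, "az": 0, "jaw": -1}])

```text
clock: 10.05
tcp_pos: [0.6218, -0.03, 0.0607]
tcp_rot: [0.0, 0.751, 0.661, 0.0]
force: [-0.2, 0.2, -1.2]
gripper_width: -0.0
finger_force: 0.0
```

Call:
send_rows(steps=[{"x": 0, "y": 0, "z": 1, "ax": 0, "ay": 0, "az": 0, "jaw": -1}, {"x": 0, "y": 0, "z": 0, "ax": 0, "ay": 0, "az": 0, "jaw": -1}])

```text
clock: 10.25
tcp_pos: [0.6217, -0.0302, 0.0597]
tcp_rot: [0.0, 0.751, 0.66, 0.0]
force: [-0.8, -0.6, 0.0]
gripper_width: 0.0
finger_force: 0.0
```

Call:
send_rows(steps=[{"x": 0, "y": 0, "z": 1, "ax": 0, "ay": 0, "az": 0, "jaw": -1}, {"x": 0, "y": 0, "z": 0, "ax": 0, "ay": 0, "az": 0, "jaw": -1}])

```text
clock: 10.45
tcp_pos: [0.6218, -0.0303, 0.0588]
tcp_rot: [0.0, 0.751, 0.66, 0.0]
force: [-0.4, 1.2, 3.1]
gripper_width: -0.001
finger_force: 1.7
```

Call:
send_rows(steps=[{"x": 0, "y": 0, "z": 1, "ax": 0, "ay": 0, "az": 0, "jaw": -1}, {"x": 0, "y": 0, "z": 0, "ax": 0, "ay": 0, "az": 0, "jaw": -1}])

```text
clock: 10.65
tcp_pos: [0.6218, -0.0303, 0.0579]
tcp_rot: [0.0, 0.751, 0.66, 0.0]
force: [-0.7, 1.1, 5.9]
gripper_width: 0.002
finger_force: 3.1
```

Call:
send_rows(steps=[{"x": 0, "y": 0, "z": 1, "ax": 0, "ay": 0, "az": 0, "jaw": -1}, {"x": 0, "y": 0, "z": 0, "ax": 0, "ay": 0, "az": 0, "jaw": -1}])

```text
clock: 10.85
tcp_pos: [0.6218, -0.0303, 0.057]
tcp_rot: [0.0, 0.751, 0.66, 0.0]
force: [-1.6, -0.0, 7.7]
gripper_width: -0.001
finger_force: 3.9
```

Call:
send_rows(steps=[{"x": 0, "y": 0, "z": 1.5, "ax": 0, "ay": 0, "az": 0, "jaw": -1}, {"x": 0, "y": 0, "z": 0, "ax": 0, "ay": 0, "az": 0, "jaw": -1}])

```text
clock: 11.05
tcp_pos: [0.6218, -0.0304, 0.0554]
tcp_rot: [0.0, 0.751, 0.66, 0.0]
force: [-1.7, 1.0, 5.2]
gripper_width: -0.001
finger_force: 2.9
```

Call:
send_rows(steps=[{"x": 0, "y": 0, "z": 1.3, "ax": 0, "ay": 0, "az": 0, "jaw": -1}, {"x": 0, "y": 0, "z": 0, "ax": 0, "ay": 0, "az": 0, "jaw": -1}, {"x": 0, "y": 0, "z": 0, "ax": 0, "ay": 0, "az": 0, "jaw": -1}, {"x": 0, "y": 0, "z": 0, "ax": 0, "ay": 0, "az": 0, "jaw": -1}])

```text
clock: 11.45
tcp_pos: [0.6218, -0.0303, 0.054]
tcp_rot: [0.0, 0.751, 0.66, 0.0]
force: [-1.1, -0.3, 3.8]
gripper_width: 0.002
finger_force: 2.2
```

The peaks were 7.8 N (left), 4 N (middle) and 7.7 N (right), so the middle switch is the weak one. I lift, go back over it and open the fingers.

Call:
send_rows(steps=[{"x": 0, "y": 0, "z": -3, "ax": 0, "ay": 0, "az": 0, "jaw": -1}, {"x": 0, "y": 0, "z": -7, "ax": 0, "ay": 0, "az": 0, "jaw": -1}, {"x": 0, "y": 0, "z": -20, "ax": 0, "ay": 0, "az": 0, "jaw": -1}, {"x": 0, "y": 0, "z": -30, "ax": 0, "ay": 0, "az": 0, "jaw": 1}, {"x": 20, "y": 0, "z": 0, "ax": 0, "ay": 0, "az": 0, "jaw": 1}])

```text
clock: 11.95
tcp_pos: [0.6256, -0.012, 0.1175]
tcp_rot: [0.002, 0.752, 0.66, 0.001]
force: [0.8, 0.5, 0.5]
gripper_width: 0.328
finger_force: 0.0
```

Call:
send_rows(steps=[{"x": 25, "y": 0, "z": 0, "ax": 0, "ay": 0, "az": 0, "jaw": 1}, {"x": 25, "y": 0, "z": 0, "ax": 0, "ay": 0, "az": 0, "jaw": 1}, {"x": 20, "y": 0, "z": 0, "ax": 0, "ay": 0, "az": 0, "jaw": 1}, {"x": 10, "y": 0, "z": 0, "ax": 0, "ay": 0, "az": 0, "jaw": 1}, {"x": 0, "y": 0, "z": 0, "ax": 0, "ay": 0, "az": 0, "jaw": 1}])

```text
clock: 12.45
tcp_pos: [0.6343, 0.0697, 0.1139]
tcp_rot: [-0.0, 0.75, 0.661, -0.0]
force: [-0.3, -1.0, 0.2]
gripper_width: 1.001
finger_force: 0.0
```

Call:
send_rows(steps=[{"x": 0, "y": 0, "z": 0, "ax": 0, "ay": 0, "az": 0, "jaw": 1}, {"x": 0, "y": 0, "z": 0, "ax": 0, "ay": 0, "az": 0, "jaw": 1}])

```text
clock: 12.65
tcp_pos: [0.6343, 0.0679, 0.1139]
tcp_rot: [0.0, 0.751, 0.66, -0.0]
force: [-0.8, -0.3, -0.6]
gripper_width: 1.001
finger_force: 0.0
```

```bash
python3 -c "
from h import *
go(.634,.0683,.016)"
```

```text
t 12.65 tcp [634.3  67.9 113.9] F [-0.8  -0.32 -0.65] w 1.001 ff 0.0
tool y yaw -7.39 tilt [-0. -0. -1.] delta tool mm [ 0.3 -0.4 97.9] J [-0.02  0.51  0.02  1.08 -0.    1.68]
```

Call:
send_rows(steps=[{"x": 0, "y": 0, "z": 25, "ax": 0, "ay": 0, "az": 0, "jaw": 1}, {"x": 0, "y": 0, "z": 25, "ax": 0, "ay": 0, "az": 0, "jaw": 1}, {"x": 0, "y": 0, "z": 25, "ax": 0, "ay": 0, "az": 0, "jaw": 1}, {"x": 0, "y": 0, "z": 15, "ax": 0, "ay": 0, "az": 0, "jaw": 1}, {"x": 0, "y": 0, "z": 5, "ax": 0, "ay": 0, "az": 0, "jaw": 1}])

```text
clock: 13.15
tcp_pos: [0.6335, 0.068, 0.0174]
tcp_rot: [-0.001, 0.751, 0.66, -0.001]
force: [-0.4, 1.2, 0.7]
gripper_width: 0.994
finger_force: 0.0
```

Call:
send_rows(steps=[{"x": 0, "y": 0, "z": 4, "ax": 0, "ay": 0, "az": 0, "jaw": 1}, {"x": 0, "y": 0, "z": 0, "ax": 0, "ay": 0, "az": 0, "jaw": 1}])

```text
clock: 13.35
tcp_pos: [0.6346, 0.0685, 0.0152]
tcp_rot: [0.0, 0.751, 0.66, 0.0]
force: [0.6, -0.3, 0.3]
gripper_width: 0.999
finger_force: 0.0
```

```bash
python3 -c "
from h import *
go(.634,.0683,.013)"
```

```text
t 13.35 tcp [634.6  68.5  15.2] F [ 0.6  -0.29  0.3 ] w 0.999 ff 0.0
tool y yaw -7.37 tilt [ 0. -0. -1.] delta tool mm [-0.3 -0.6  2.2] J [-0.02  0.58 -0.13  0.85 -0.    1.68]
```

Call:
send_rows(steps=[{"x": 0, "y": 0, "z": 2, "ax": 0, "ay": 0, "az": 0, "jaw": 0.2}, {"x": 0, "y": 0, "z": 0, "ax": 0, "ay": 0, "az": 0, "jaw": -0.1}, {"x": 0, "y": 0, "z": 0, "ax": 0, "ay": 0, "az": 0, "jaw": -0.3}, {"x": 0, "y": 0, "z": 0, "ax": 0, "ay": 0, "az": 0, "jaw": -0.5}, {"x": 0, "y": 0, "z": 0, "ax": 0, "ay": 0, "az": 0, "jaw": -1}], squeeze=35)

```text
clock: 13.85
tcp_pos: [0.6347, 0.0689, 0.0134]
tcp_rot: [0.0, 0.751, 0.66, 0.0]
force: [-1.2, -0.4, 6.4]
gripper_width: 0.461
finger_force: 36.3
```

Call:
send_rows(steps=[{"x": 0, "y": 0, "z": 0, "ax": 0, "ay": 0, "az": 0, "jaw": -1}, {"x": 0, "y": 0, "z": 0, "ax": 0, "ay": 0, "az": 0, "jaw": -1}, {"x": 0, "y": 0, "z": 0, "ax": 0, "ay": 0, "az": 0, "jaw": -1}])

```text
clock: 14.15
tcp_pos: [0.6347, 0.0689, 0.0134]
tcp_rot: [0.0, 0.751, 0.66, 0.0]
force: [-0.9, -0.1, 6.4]
gripper_width: 0.463
finger_force: 36.3
```

```bash
python3 -c "
from h import *
go(.634,.0683,.1)"
```

```text
t 14.15 tcp [634.7  68.9  13.4] F [-0.87 -0.06  6.43] w 0.463 ff 36.3
tool y yaw -7.34 tilt [ 0.001 -0.    -1.   ] delta tool mm [ -0.7  -0.5 -86.6] J [-0.02  0.59 -0.13  0.85 -0.    1.68]
```

Call:
send_rows(steps=[{"x": 0, "y": 0, "z": -3, "ax": 0, "ay": 0, "az": 0, "jaw": -1}, {"x": 0, "y": 0, "z": -5, "ax": 0, "ay": 0, "az": 0, "jaw": -1}, {"x": 0, "y": 0, "z": -10, "ax": 0, "ay": 0, "az": 0, "jaw": -1}, {"x": 0, "y": 0, "z": -20, "ax": 0, "ay": 0, "az": 0, "jaw": -1}, {"x": 0, "y": 0, "z": -20, "ax": 0, "ay": 0, "az": 0, "jaw": -1}])

```text
clock: 14.65
tcp_pos: [0.6342, 0.0689, 0.072]
tcp_rot: [-0.0, 0.751, 0.66, -0.0]
force: [-0.1, 0.4, -1.8]
gripper_width: 0.461
finger_force: 35.6
```

Call:
send_rows(steps=[{"x": 0, "y": 0, "z": -20, "ax": 0, "ay": 0, "az": 0, "jaw": -1}, {"x": 0, "y": 0, "z": -10, "ax": 0, "ay": 0, "az": 0, "jaw": -1}, {"x": 0, "y": 0, "z": 0, "ax": 0, "ay": 0, "az": 0, "jaw": -1}])

```text
clock: 14.95
tcp_pos: [0.6352, 0.0689, 0.1024]
tcp_rot: [0.001, 0.751, 0.66, 0.001]
force: [0.9, -0.6, -1.9]
gripper_width: 0.46
finger_force: 35.7
```

```bash
python3 -c "
from h import *
go(.424,-.080,.1)
f=cam('scene');cv2.imwrite('pics/c3.png',cv2.resize(f['pixels'][150:290,190:380],(760,560),interpolation=cv2.INTER_CUBIC))"
```

```text
t 14.95 tcp [635.2  68.9 102.4] F [ 0.89 -0.63 -1.87] w 0.46 ff 35.7
tool y yaw -7.34 tilt [ 0.002 -0.    -1.   ] delta tool mm [-174.6 -190.4    1.9] J [-0.02  0.51 -0.    1.05  0.    1.68]
```

View pics/c3.png

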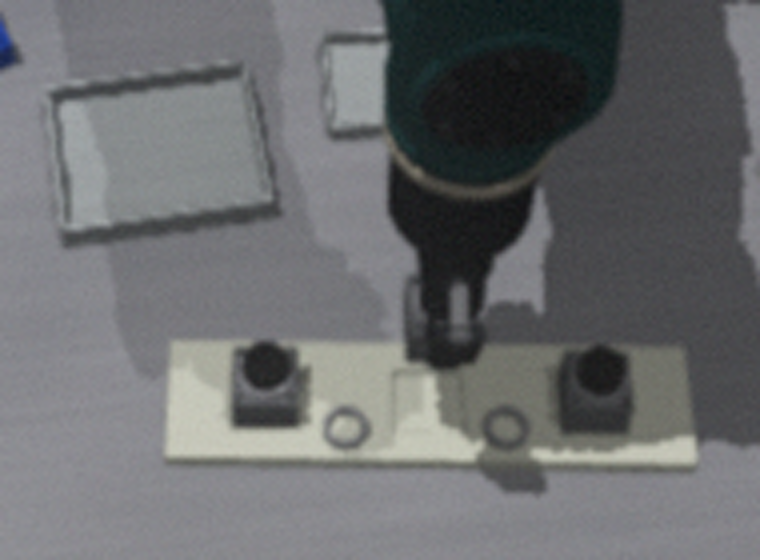

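The switch is held at crop (445,320), the middle recess at (430,400) is empty, and the left and right switches and both nuts are undisturbed. The wrist shows about 1.9 N of weight, matching 200 g. I carry it to the tray.

Call:
send_rows(steps=[{"x": -8, "y": -8, "z": 0, "ax": 0, "ay": 0, "az": 0, "jaw": -1}, {"x": -15, "y": -16, "z": 0, "ax": 0, "ay": 0, "az": 0, "jaw": -1}, {"x": -18, "y": -20, "z": 0, "ax": 0, "ay": 0, "az": 0, "jaw": -1}, {"x": -18, "y": -20, "z": 0, "ax": 0, "ay": 0, "az": 0, "jaw": -1}, {"x": -18, "y": -20, "z": 0, "ax": 0, "ay": 0, "az": 0, "jaw": -1}])

```text
clock: 15.5
tcp_pos: [0.5391, 0.0026, 0.0998]
tcp_rot: [-0.001, 0.751, 0.66, -0.001]
force: [0.1, -0.0, -1.8]
gripper_width: 0.464
finger_force: 35.8
```

Call:
send_rows(steps=[{"x": -18, "y": -20, "z": 0, "ax": 0, "ay": 0, "az": 0, "jaw": -1}, {"x": -18, "y": -20, "z": 0, "ax": 0, "ay": 0, "az": 0, "jaw": -1}, {"x": -18, "y": -20, "z": 0, "ax": 0, "ay": 0, "az": 0, "jaw": -1}, {"x": -18, "y": -20, "z": 0, "ax": 0, "ay": 0, "az": 0, "jaw": -1}, {"x": -15, "y": -16, "z": 0, "ax": 0, "ay": 0, "az": 0, "jaw": -1}])

```text
clock: 16.0
tcp_pos: [0.4324, -0.0712, 0.1]
tcp_rot: [-0.001, 0.751, 0.66, -0.001]
force: [0.0, 0.1, -2.2]
gripper_width: 0.464
finger_force: 35.8
```

Call:
send_rows(steps=[{"x": -10, "y": -10, "z": 0, "ax": 0, "ay": 0, "az": 0, "jaw": -1}, {"x": 0, "y": 0, "z": 0, "ax": 0, "ay": 0, "az": 0, "jaw": -1}, {"x": 0, "y": 0, "z": 0, "ax": 0, "ay": 0, "az": 0, "jaw": -1}])

```text
clock: 16.3
tcp_pos: [0.424, -0.0794, 0.1008]
tcp_rot: [0.0, 0.751, 0.66, 0.0]
force: [1.0, 0.4, -1.7]
gripper_width: 0.463
finger_force: 35.8
```

```bash
python3 -c "
from h import *
go(.424,-.080,.0124)"
```

```text
t 16.3 tcp [424.  -79.4 100.8] F [ 1.03  0.37 -1.65] w 0.463 ff 35.8
tool y yaw -7.38 tilt [ 0.  0. -1.] delta tool mm [-0.6  0.1 88.4] J [-0.37  0.19 -0.52  0.85  0.    1.32]
```

Call:
send_rows(steps=[{"x": 0, "y": 0, "z": 20, "ax": 0, "ay": 0, "az": 0, "jaw": -1}, {"x": 0, "y": 0, "z": 25, "ax": 0, "ay": 0, "az": 0, "jaw": -1}, {"x": 0, "y": 0, "z": 20, "ax": 0, "ay": 0, "az": 0, "jaw": -1}, {"x": 0, "y": 0, "z": 12, "ax": 0, "ay": 0, "az": 0, "jaw": -1}, {"x": 0, "y": 0, "z": 5, "ax": 0, "ay": 0, "az": 0, "jaw": -1}])

```text
clock: 16.8
tcp_pos: [0.4239, -0.0788, 0.0177]
tcp_rot: [-0.001, 0.751, 0.661, -0.0]
force: [0.3, -0.2, -1.4]
gripper_width: 0.462
finger_force: 35.8
```

Call:
send_rows(steps=[{"x": 0, "y": 0, "z": 3, "ax": 0, "ay": 0, "az": 0, "jaw": -1}, {"x": 0, "y": 0, "z": 0, "ax": 0, "ay": 0, "az": 0, "jaw": -1}, {"x": 0, "y": 0, "z": 0, "ax": 0, "ay": 0, "az": 0, "jaw": -1}])

```text
clock: 17.1
tcp_pos: [0.4242, -0.0795, 0.0163]
tcp_rot: [0.0, 0.751, 0.66, 0.0]
force: [-0.0, -0.1, -2.4]
gripper_width: 0.464
finger_force: 35.8
```

Call:
send_rows(steps=[{"x": 0, "y": 0, "z": 1, "ax": 0, "ay": 0, "az": 0, "jaw": -1}, {"x": 0, "y": 0, "z": 1, "ax": 0, "ay": 0, "az": 0, "jaw": -1}, {"x": 0, "y": 0, "z": 0, "ax": 0, "ay": 0, "az": 0, "jaw": -1}])

```text
clock: 17.4
tcp_pos: [0.4238, -0.0795, 0.014]
tcp_rot: [0.0, 0.751, 0.66, 0.0]
force: [0.4, 0.8, -2.2]
gripper_width: 0.465
finger_force: 35.8
```

Call:
send_rows(steps=[{"x": 0, "y": 0, "z": 1, "ax": 0, "ay": 0, "az": 0, "jaw": -1}, {"x": 0, "y": 0, "z": 0, "ax": 0, "ay": 0, "az": 0, "jaw": -1}])

```text
clock: 17.6
tcp_pos: [0.4237, -0.0794, 0.0128]
tcp_rot: [-0.0, 0.751, 0.66, -0.0]
force: [0.3, -1.1, -1.4]
gripper_width: 0.462
finger_force: 35.8
```

Call:
send_rows(steps=[{"x": 0, "y": 0, "z": 1, "ax": 0, "ay": 0, "az": 0, "jaw": -1}, {"x": 0, "y": 0, "z": 0, "ax": 0, "ay": 0, "az": 0, "jaw": -1}])

```text
clock: 17.8
tcp_pos: [0.4237, -0.0794, 0.0118]
tcp_rot: [-0.0, 0.751, 0.66, -0.0]
force: [0.6, -0.0, -2.2]
gripper_width: 0.46
finger_force: 35.8
```

Call:
send_rows(steps=[{"x": 0, "y": 0, "z": 1, "ax": 0, "ay": 0, "az": 0, "jaw": -1}, {"x": 0, "y": 0, "z": 0, "ax": 0, "ay": 0, "az": 0, "jaw": -1}])

```text
clock: 18.0
tcp_pos: [0.4237, -0.0794, 0.0108]
tcp_rot: [-0.0, 0.751, 0.66, -0.0]
force: [-0.1, 0.5, -2.0]
gripper_width: 0.461
finger_force: 35.8
```

Call:
send_rows(steps=[{"x": 0, "y": 0, "z": 0.5, "ax": 0, "ay": 0, "az": 0, "jaw": -1}, {"x": 0, "y": 0, "z": 0, "ax": 0, "ay": 0, "az": 0, "jaw": -1}])

```text
clock: 18.2
tcp_pos: [0.4237, -0.0794, 0.0104]
tcp_rot: [0.0, 0.751, 0.66, -0.0]
force: [-0.1, 0.3, -1.4]
gripper_width: 0.461
finger_force: 35.9
```

Call:
send_rows(steps=[{"x": 0, "y": 0, "z": 0.5, "ax": 0, "ay": 0, "az": 0, "jaw": -1}, {"x": 0, "y": 0, "z": 0, "ax": 0, "ay": 0, "az": 0, "jaw": -1}])

```text
clock: 18.4
tcp_pos: [0.4238, -0.0794, 0.0103]
tcp_rot: [0.0, 0.751, 0.66, 0.0]
force: [-3.9, 0.5, 12.5]
gripper_width: 0.461
finger_force: 37.5
```

Call:
send_rows(steps=[{"x": 0, "y": 0, "z": 0.5, "ax": 0, "ay": 0, "az": 0, "jaw": -1}, {"x": 0, "y": 0, "z": 0, "ax": 0, "ay": 0, "az": 0, "jaw": -1}])

```text
clock: 18.6
tcp_pos: [0.4238, -0.0794, 0.0103]
tcp_rot: [0.0, 0.751, 0.66, 0.0]
force: [-7.4, 2.5, 27.2]
gripper_width: 0.461
finger_force: 39.4
```

It's on the tray floor at the expected height. I ease off and open a little.

Call:
send_rows(steps=[{"x": 0, "y": 0, "z": -0.7, "ax": 0, "ay": 0, "az": 0, "jaw": -1}, {"x": 0, "y": 0, "z": 0, "ax": 0, "ay": 0, "az": 0, "jaw": 0}, {"x": 0, "y": 0, "z": 0, "ax": 0, "ay": 0, "az": 0, "jaw": 0.2}, {"x": 0, "y": 0, "z": 0, "ax": 0, "ay": 0, "az": 0, "jaw": 0.3}, {"x": 0, "y": 0, "z": 0, "ax": 0, "ay": 0, "az": 0, "jaw": 0.3}])

```text
clock: 19.1
tcp_pos: [0.4237, -0.0794, 0.01]
tcp_rot: [-0.0, 0.751, 0.66, -0.0]
force: [0.8, -0.0, -0.4]
gripper_width: 0.652
finger_force: 0.0
```

```bash
python3 -c "
from h import *
go(.424,-.08,.15)"
```

```text
t 19.1 tcp [423.7 -79.4  10. ] F [ 0.79 -0.05 -0.44] w 0.652 ff 0.0
tool y yaw -7.35 tilt [-0.  0. -1.] delta tool mm [  -0.5    0.3 -140. ] J [-0.37  0.31 -0.67  0.59 -0.    1.32]
```

Call:
send_rows(steps=[{"x": 0, "y": 0, "z": -5, "ax": 0, "ay": 0, "az": 0, "jaw": 0.3}, {"x": 0, "y": 0, "z": -15, "ax": 0, "ay": 0, "az": 0, "jaw": 0.3}, {"x": 0, "y": 0, "z": -25, "ax": 0, "ay": 0, "az": 0, "jaw": 0.3}, {"x": 0, "y": 0, "z": -35, "ax": 0, "ay": 0, "az": 0, "jaw": 0.3}, {"x": 0, "y": 0, "z": -40, "ax": 0, "ay": 0, "az": 0, "jaw": 0.3}])

```text
clock: 19.6
tcp_pos: [0.423, -0.0792, 0.1313]
tcp_rot: [-0.001, 0.751, 0.66, -0.0]
force: [1.4, -0.9, -0.4]
gripper_width: 0.651
finger_force: 0.0
```

Call:
send_rows(steps=[{"x": 30, "y": 0, "z": -20, "ax": 0, "ay": 0, "az": 0, "jaw": 0.3}, {"x": 40, "y": 0, "z": 0, "ax": 0, "ay": 0, "az": 0, "jaw": 0.3}, {"x": 40, "y": 0, "z": 0, "ax": 0, "ay": 0, "az": 0, "jaw": 0.3}, {"x": 20, "y": 0, "z": 0, "ax": 0, "ay": 0, "az": 0, "jaw": 0.3}, {"x": 0, "y": 0, "z": 0, "ax": 0, "ay": 0, "az": 0, "jaw": 0.3}])

```text
clock: 20.1
tcp_pos: [0.4403, 0.0516, 0.1504]
tcp_rot: [-0.0, 0.75, 0.662, 0.0]
force: [-0.3, -0.5, -0.4]
gripper_width: 0.649
finger_force: 0.0
```

```bash
python3 -c "
from h import *
go(.424,-.08,.15)
f=cam('scene');cv2.imwrite('pics/c4.png',cv2.resize(f['pixels'][140:290,180:380],(800,600),interpolation=cv2.INTER_CUBIC))"
```

```text
t 20.1 tcp [440.3  51.6 150.4] F [-0.29 -0.47 -0.42] w 0.649 ff 0.0
tool y yaw -7.17 tilt [ 0.  0. -1.] delta tool mm [-132.6    0.2    0.4] J [-0.07  0.17 -0.4   1.    0.    1.63]
```

View pics/c4.png

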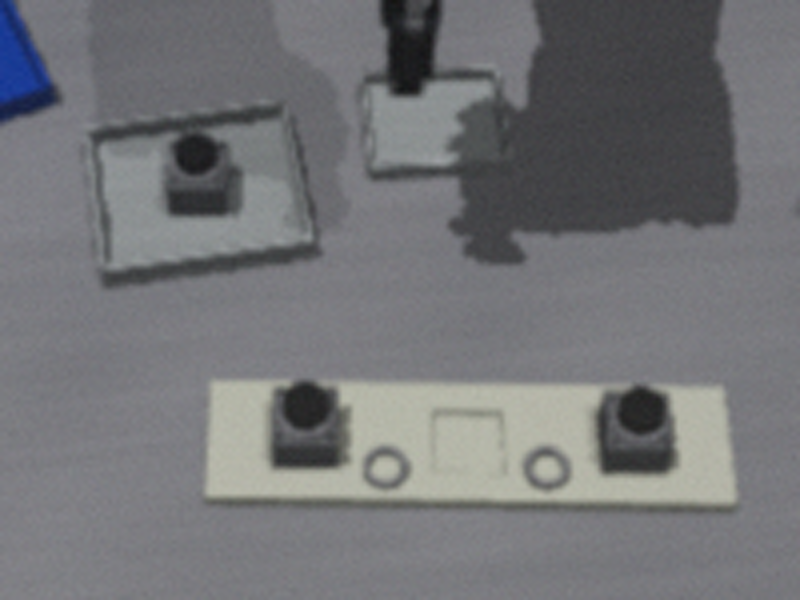

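The weak switch stands upright near the middle of the reject tray at crop (198,175). The sound ones are in their recesses at (305,425) and (640,430), and the nuts haven't moved. I hand it in.

```bash
python3 -c "
from h import *
print(sign_off())"
```

```text
the job is handed in; nothing more can be done
None
```

The middle switch had the tired spring (about 4 N peak, against about 7.8 N left and 7.7 N right); it now stands upright in the aluminium reject tray, the other two are still in their recesses, and the job is handed in.

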